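# Index the tube length stop

## Task

Set the length stop on the tube bed: push the saddle along the bed (the index hole is hidden underneath, to one side or the other) until the drop pin riding in it falls into the hole and its head sits down on the saddle. Then swing the keeper arm round until it lies right across the top of the pin's head, and leave the other tools and things where they are.

Things in the scene. Friction and masses are not known exactly. Their poses are not given: they have to be found in the camera images.
- bed: green fixed bed on the bench, a channel 116 wide (x), 434 long (y), 50 high; origin at the centre of its underside, y along the direction in which the saddle slides, z up. At its +y end a cradle (132 high) holds a 32 mm steel tube that starts 222 mm from the origin
- bed_floor (a point): centre of the steel floor inside the bed's channel, 34 mm above the bench, out of sight under the saddle and a black brush seal that the pin parts without resistance; the pin's tip slides on it. The floor has one round index hole, 24 mm diameter and over 25 deep, its centre on the bed's y axis 45 to 70 mm from this point, towards +y or -y (not known which)
- saddle (a joint): position (m) of the grey saddle along the bed's +y, 0 at the start, end stops at -0.085 and +0.085; 3 to 5 N of friction when slow, stays where left. A block 110 x 74, top 85 above the bench, with flat covers out to 110 mm each way. Much above 0.1 m/s the pin may skip the hole. Once dropped, the pin locks the saddle to within some millimetres
- bush_mouth (a point): point on the saddle: centre of the mouth of the bore (21 mm wide) in which the drop pin rides, on the block's top, 85 mm above the bench; axes parallel to the bed's
- stop_plate (a point): point on the saddle: on the upright steel stop plate, 10 mm below its top edge (plate 12 thick along y, 50 wide along x, top at 165 mm, foot at 85 mm above the bench). The plate stands 58 mm to -x of the pin axis and is fixed to the saddle: push its faces along y to move the saddle. Axes parallel to the bed's
- drop_pin: loose steel pin, 101 mm long: shank 20 mm diameter and 75 long below a head 36 mm diameter and 26 high; about 0.3 kg; origin at the centre of its lower tip, z up along the pin. At the start the tip rides on the hidden floor, 34 mm above the bench (head top at 135); dropped in, the head rests on the saddle, tip at 10 mm (head top at 111)
- keeper (a joint): angle (rad) of the flat steel keeper arm on the saddle, turning clockwise seen from above: at 0 it points along the bed's +x, at 1.571 (end stop) along the bed's -y, lying across the pin's head; it turns with a little friction (about 1 N at the stub) and stays where it is left. While the pin is up its head blocks the arm
- keeper_pivot (a point): point on the keeper's upright pivot axis, on the arm's top, 124 mm above the bench, 55 mm to +y of the pin axis. The arm is 18 wide, 10 thick, reaching 87 mm from the axis
- keeper_stub (a point): top centre of the upright round stub near the arm's free end (13 mm diameter, 36 high from the arm's top, its top 160 mm above the bench), 80 mm from the pivot axis; push it sideways to swing the arm
- driver: bystander: screwdriver lying on the bench beyond the bed, on its +x side, roughly parallel to it
- offcut: bystander: upright steel tube offcut, 38 mm diameter, 60 high, on the +x side of the bed; origin at the centre of its underside
- rasp: bystander: flat file with wooden handle, 270 long, lying on the bed's -x side (robot's side), along it; origin under its middle
- hammer: bystander: hammer lying at the far side of the bench
- spanner: bystander: open spanner lying at the far side of the bench
- tin: bystander: open aluminium tin, 80 diameter, 80 high, at the far left
- oil: bystander: black oil bottle, 60 diameter, 150 high, at the far left
Things that resemble listed ones, but are neither listed nor needed, are in the scene too. What is shaped like the drop_pin but blue or brown is not meant.

How it is judged:
On the way:
1. the drop pin has fallen into the hidden hole, head down on the saddle (z of drop_pin in the frame of bed below 0.0155 m and horizontal distance between drop_pin and bush_mouth below 0.006 m and angle between drop_pin's own z axis and vertical below 0.12 rad), for 0.2 s.
At the end, for the whole second after the job is handed in: the drop pin is at rest in the hole with its tip less than 15.5 mm above the bed's underside, upright within 0.12 rad and within 6 mm of its bore's axis, and the keeper arm is at more than 1.40 rad, across the pin's head (all of step 1 and value of joint keeper above 1.4 rad and linear speed of drop_pin below 0.02 m/s); the robot touches nothing.
It fails at once if another tool or thing on the bench is moved by more than 30 mm (distance of any of driver, offcut, rasp, hammer, spanner, tin, oil from where it was at the start of the episode above 0.03 m).
It also fails if it takes over 64 s, if anything falls off the work surface, if the arm or the gripper's body presses on something with over 40 N, if the wrist force passes 120 N, or if a joint passes its speed limit or range.

## Robot

A 7-joint arm with a two-finger parallel gripper is mounted at the origin on the work surface. World frame = base frame: x ahead of the robot, y to its left, z up, the work surface at z = 0. Lengths are in m, angles in rad, forces in N, time in s.
With the tool pointing down it reaches from about 0.4 to 0.85 m from the base axis. Payload 4.5 kg.
Tool frame: the origin (TCP) lies at the very end of the fingers, on their centre line; the grasp point (between the pads) lies 19 mm behind it (tcp_to_grasp is the z of the grasp point in the tool frame, in m); z points along the fingers, y is the line along which they close (so a half turn about z gives the same grasp; the last joint's range is limited). The gripper opens to 88 mm and grips with 3 to 60 N. Pads are 18 mm wide; open, the fingers measure 123 mm over their backs; the gripper's body (75 mm by 187 mm) begins 45 mm behind the grasp point.
Start: joints at [0.034, 0.689, -0.195, 1.565, 0.157, 0.902, -0.215], TCP at [0.625, 0, 0.239] pointing down, gripper open.
Joint ranges: [-3.01, 3.01], [-0.46, 2.08], [-1.47, 1.51], [0.13, 2.56], [-1, 4.14], [0.04, 2.09], [-2.66, 2.66]. Speed limits (rad/s): [2.57, 2.57, 3.14, 3.14, 3.14, 3.14, 3.14].

## Interface

Orientations are given as a unit quaternion [x, y, z, w].
In Python, from plant import * gives the robot as it stands. The module is installed in compiled form; this text tells all that it offers.
- The arm moves only by the shell command python3 -m jog 'ROWS' [OPENING] [FORCE]. ROWS is JSON, a list that holds one entry, the list of rows, each a list of 6 numbers: the shift along the tool's x, y, z in m, then the turn, a rotation vector about the tool's x, y, z in rad. In form: [[[dx, dy, dz, ax, ay, az], ...]]. A call has 1 to 12 rows; each row shifts and turns the commanded pose from where the row before left it, along the tool's axes as they then stand; what a row does not reach is not made up. A row lasts 1/8 s, in which the tool goes at most 62.5 mm and 10.7 degrees, less where a joint would pass 70% of its speed; a pose out of reach is approached as far as the arm can. A call with a gripper value outside its range is refused whole. OPENING is the finger opening in m, from 0 to 0.0881, set as the call begins (- or left out, the last holds). The fingers move at their own pace and stop on an object; FORCE is the grip in N (left out, the last holds). Time passes only in rows, so rows that do not move let the fingers close. It gives the time, the measured TCP pose, the force, the opening and the grip force at its end, in the units of the state.
- get_state(): the state, without advancing time (a new reading comes with each control period).
- snapshot(name): name is "scene" or "side" or "wrist"; returns a dict with "frame" (420x560x3 uint8, red, green, blue), "mtx" (3x3 intrinsics, pixels), "xyz" and "orientation" of the camera in the world; the wrist camera has in their place "mount" (4x4, takes a point from camera to tool coordinates, whose origin is the TCP and whose axes are the flange's). Camera axes: x right, y down, z forward; pixel columns grow to the right and rows downward; lengths in m; the calibration is good to about 2 mm. A picture is of the moment at which its call begins: read the wrist's pose just before it. There is no depth.
- finish_job(): hands the job in; it is judged then, once.
The state is a dict: "clock": time; "q": joint angles; "qd": joint speeds; "joint_torque": joint torques, N m; "tool_pos": TCP position; "eef_rot": TCP orientation; "contact_force": force on the tool from outside, world axes, zero at the start; "moment": the same for the moment, N m; "opening": opening from 0.0 (shut) to 1.0 (fully open); "finger_force": force on a finger pad.
Only numpy, scipy, OpenCV 4.12 (cv2) and the standard library are available. Lean on these libraries where they do the work, as an engineer would, in place of code of your own. Each camera call takes 0.05 s, during which the arm holds its last target. There are 200 camera calls.

## Working session

There is one attempt and no reset: what is moved stays moved. The work goes in short steps, Python scripts to look and compute and a shell command to move; the robot and the scene stay as the last step left them, time stands still between calls to the robot, and variables do not carry over. Pictures are saved under pics/ and viewed, at most 10 in all, crops included, and the job is handed in when it is done.

```bash
mkdir -p pics
cat > h.py <<'E'
from plant import *
import numpy as np, cv2
from scipy.spatial.transform import Rotation as R
def cam(n):
    st=get_state(); s=snapshot(n)
    if 'mount' in s:
        T=np.eye(4);T[:3,:3]=R.from_quat(st['eef_rot']).as_matrix();T[:3,3]=st['tool_pos'];M=T@np.array(s['mount'])
    else:
        M=np.eye(4);o=np.array(s['orientation'],float)
        M[:3,:3]=o if o.shape==(3,3) else R.from_quat(o).as_matrix();M[:3,3]=s['xyz']
    return s['frame'],np.array(s['mtx']),M
def at_z(K,M,u,v,z):
    d=M[:3,:3]@np.linalg.solve(K,[u,v,1.]);return M[:3,3]+d*(z-M[2,3])/d[2]
def px(K,M,p):
    c=K@(M[:3,:3].T@(np.array(p)-M[:3,3]));return c[:2]/c[2]
def save(n,f,s=1): cv2.imwrite('pics/'+n+'.png',cv2.resize(f[:,:,::-1],None,fx=s,fy=s,interpolation=cv2.INTER_CUBIC))
E
python3 - <<'E'
from h import *
for n in ['scene','side']:
    f,K,M=cam(n); save(n+'0',f,1.4); np.savez(n+'0',K=K,M=M); print(n,M[:3,3],M[:3,2])
s=get_state();print(s['tool_pos'],s['eef_rot'],s['contact_force'],s['clock']); print(R.from_quat(s['eef_rot']).as_matrix().round(3))
E
```

```text
scene [1.07873888 0.28609634 0.8748687 ] [-0.52874013 -0.21589391 -0.82086765]
side [ 0.09398867 -0.48033899  0.63938694] [ 0.56208222  0.61494512 -0.55308777]
[ 6.24445538e-01 -3.55348811e-05  2.38010177e-01] [ 7.07059874e-01  7.07153224e-01 -6.17843161e-04 -5.19958666e-04] [ 0.06893046  0.08606839 -0.06936775] 0.1
[[-0.     1.    -0.002]
 [ 1.     0.    -0.   ]
 [-0.    -0.002 -1.   ]]
```

View pics/scene0.png

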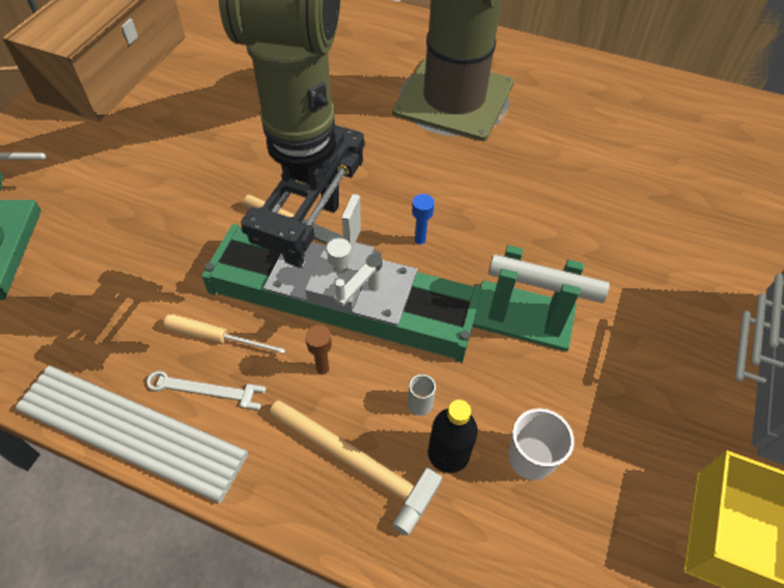

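View pics/side0.png

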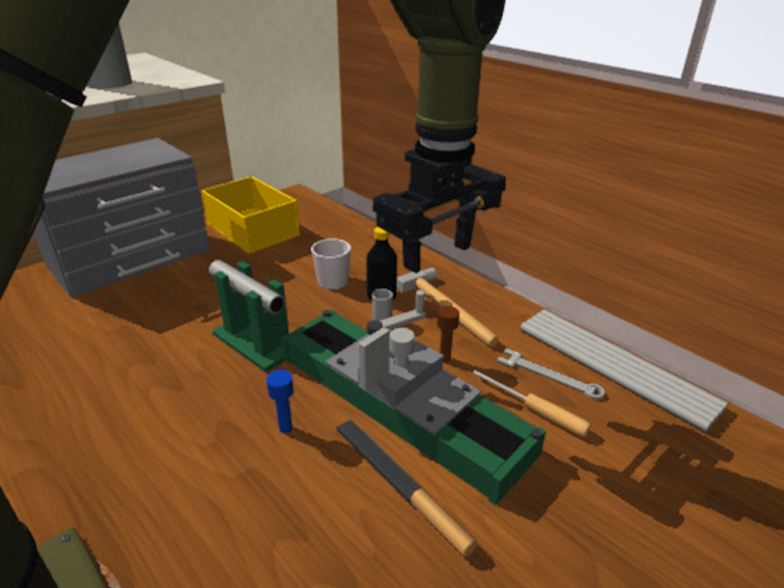

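The scene view shows the steel pin's head at (339,246), the plate at (352,200), the keeper pivot at (375,258) and the stub at (340,283). The side view shows the head at (402,338), the plate top at (375,335) and the stub at (420,293). There are three pin-shaped things: blue (423,205), brown (319,340), and the grey steel one riding in the saddle (339,250). The grey one is meant.

Run:
```python
from h import *
pts={'scene':dict(head=(339,243,.135),platetop=(354,199,.165),stub=(340,281,.160),pivot=(375,257,.124),c00=(205,279,.05),c10=(466,345,.05),c01=(236,228,.05)),
'side':dict(head=(402,335,.135),platetop=(375,336,.165),stub=(420,292,.160),pivot=(375,326,.124),cmy=(541,432,.05),cmymx=(493,476,.05),tube=(272,303,.11))}
for n in pts:
    d=np.load(n+'0.npz')
    for k,(u,v,z) in pts[n].items(): print(n,k,at_z(d['K'],d['M'],u/1.4,v/1.4,z).round(4))
f,K,M=cam('side'); a=f[200:300,220:350]; b=cam('scene')[0][125:225,180:310]
save('crop1',np.hstack([a,b]),3)
```

```text
scene head [ 5.484e-01 -4.000e-04  1.350e-01]
scene platetop [ 0.4838 -0.0041  0.165 ]
scene stub [0.6269 0.0391 0.16  ]
scene pivot [0.5437 0.056  0.124 ]
scene c00 [ 0.6385 -0.1982  0.05  ]
scene c10 [0.5898 0.2233 0.05  ]
scene c01 [ 0.5267 -0.2069  0.05  ]
side head [ 0.5559 -0.0035  0.135 ]
side platetop [ 0.4995 -0.0093  0.165 ]
side stub [0.628  0.0338 0.16  ]
side pivot [0.5508 0.0502 0.124 ]
side cmy [ 0.6267 -0.2102  0.05  ]
side cmymx [ 0.5188 -0.2141  0.05  ]
side tube [0.4783 0.224  0.11  ]
```

View pics/crop1.png

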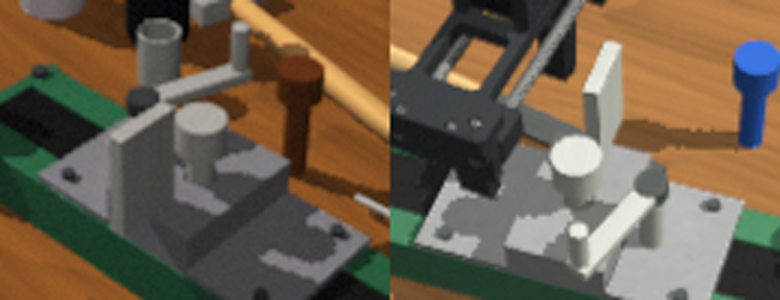

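The crop confirms it: the grey steel pin stands in the saddle beside the plate, and the bed yaw is about 0.09 rad. I'll go above the plate with the fingers turned to straddle it along y.

```bash
python3 -m jog '[[[-0.002,-0.033,0,0,0,0],[-0.002,-0.033,0,0,0,0],[-0.002,-0.033,0,0,0,0],[-0.001,-0.031,0,0,0,0],[0,0,0,0,0,0.185],[0,0,0,0,0,0.185],[0,0,0,0,0,0.185],[0,0,0,0,0,0.185],[0,0,0,0,0,0.185],[0,0,0,0,0,0.185],[0,0,0,0,0,0.185],[0,0,0,0,0,0.185]]]' 0.04
python3 -m jog '[[[0,0,0,0,0,0],[0,0,0,0,0,0]]]'
python3 - <<'E'
from h import *
f,K,M=cam('wrist'); save('w1',f,1.4); np.savez('w1',K=K,M=M)
print(R.from_quat(get_state()['eef_rot']).as_matrix().round(3))
f,K,M=cam('scene'); save('s1',f[100:260,120:340],3.4)
E
```

```text
clock: 1.7
tool_pos: [0.495, -0.0068, 0.2387]
eef_rot: [0.999, 0.042, -0.0, -0.0]
contact_force: [-0.6, 0.2, -0.8]
opening: 0.454
finger_force: 0.0
clock: 1.95
tool_pos: [0.495, -0.0068, 0.2387]
eef_rot: [0.999, 0.047, -0.0, -0.0]
contact_force: [-0.3, -0.0, -0.0]
opening: 0.456
finger_force: 0.0
[[ 0.996  0.093  0.   ]
 [ 0.093 -0.996  0.   ]
 [ 0.    -0.    -1.   ]]
```

View pics/w1.png

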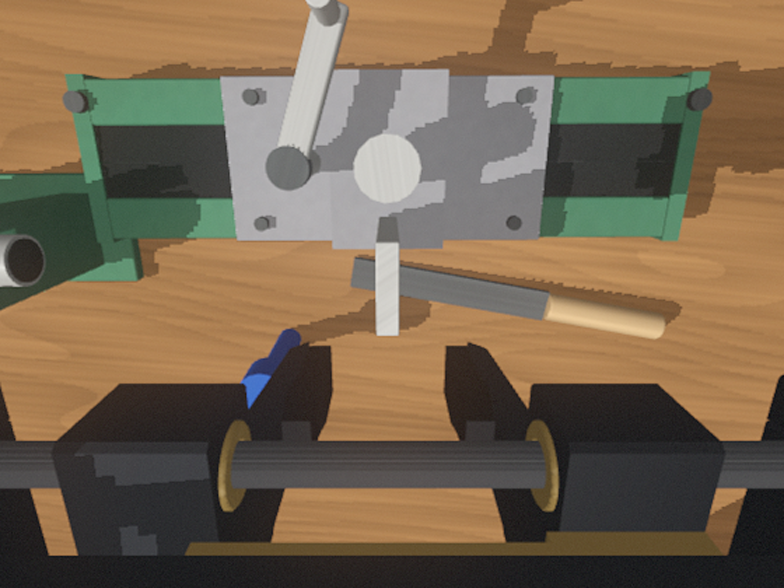

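The wrist view shows the plate's top edge spanning (376–399, 242–335), the head at (387,168), the pivot at (288,168) and the stub at (325,8). The bed is parallel to the image rows, so the yaw is right.

Run:
```python
from h import *
d=np.load('w1.npz');K,M=d['K'],d['M'];T=R.from_quat(get_state()['eef_rot']).as_matrix();p=get_state()['tool_pos']
for k,u,v,z in [('p1',388,242,.165),('p2',387,335,.165),('head',387,168,.135),('piv',288,168,.124),('stub',325,8,.16),('c',97,239,.05),('c2',680,239,.05)]:
    q=at_z(K,M,u/1.4,v/1.4,z); print(k,q.round(4),'tool',(T.T@(q-p)).round(4))
```

```text
p1 [ 0.5248 -0.0036  0.165 ] tool [ 0.03   -0.0006  0.0737]
p2 [ 0.4755 -0.0077  0.165 ] tool [-0.0194 -0.001   0.0737]
head [5.58e-01 1.00e-04 1.35e-01] tool [ 0.0634 -0.0012  0.1037]
piv [0.5522 0.0546 0.124 ] tool [ 0.0627 -0.056   0.1147]
stub [0.6239 0.0332 0.16  ] tool [ 0.1321 -0.028   0.0787]
c [0.4816 0.2099 0.05  ] tool [ 0.0068 -0.2171  0.1888]
c2 [ 0.5226 -0.222   0.05  ] tool [0.0076 0.2167 0.1887]
```

The sizes fit: plate 49 mm wide, plate to pin 58 mm, pivot offset 55 mm. Next I'll descend over the plate and close to a loose straddle.

```bash
python3 -m jog '[[[0.005,-0.001,0.02,0,0,0],[0,0,0.025,0,0,0],[0,0,0.025,0,0,0],[0,0,0.015,0,0,0],[0,0,0.013,0,0,0],[0,0,0,0,0,0]]]' 
python3 -m jog '[[[0,0,0,0,0,0],[0,0,0,0,0,0],[0,0,0,0,0,0]]]' 0.017 10
```

```text
clock: 2.8
tool_pos: [0.4995, -0.0056, 0.1401]
eef_rot: [0.999, 0.046, -0.001, -0.0]
contact_force: [0.1, 0.7, 0.4]
opening: 0.456
finger_force: 0.0
clock: 3.18
tool_pos: [0.5002, -0.0055, 0.1412]
eef_rot: [0.999, 0.045, 0.001, -0.0]
contact_force: [0.3, 0.5, 0.0]
opening: 0.195
finger_force: 0.0
```

```bash
python3 -m jog '[[[0,-0.003,0,0,0,0],[0,-0.005,0,0,0,0],[0,-0.005,0,0,0,0],[0,-0.005,0,0,0,0],[0,-0.005,0,0,0,0],[0,-0.005,0,0,0,0],[0,-0.005,0,0,0,0],[0,-0.005,0,0,0,0],[0,-0.003,0,0,0,0]]]'
python3 -m jog '[[[0,-0.003,0,0,0,0],[0,-0.003,0,0,0,0]]]'
```

```text
clock: 4.3
tool_pos: [0.4963, 0.0336, 0.141]
eef_rot: [0.999, 0.045, 0.0, 0.001]
contact_force: [0.1, -6.9, 2.4]
opening: 0.198
finger_force: 2.7
clock: 4.55
tool_pos: [0.4957, 0.0394, 0.141]
eef_rot: [0.999, 0.044, 0.0, 0.001]
contact_force: [-0.1, -5.0, 2.9]
opening: 0.191
finger_force: 2.7
```

```bash
cat > chk.py <<'E'
from h import *; import sys
s=get_state(); print('y',s['tool_pos'][1],'F',np.round(s['contact_force'],1)); sys.exit(np.linalg.norm(s['contact_force'])>12)
E
python3 -m jog '[[[0,-0.003,0,0,0,0],[0,-0.003,0,0,0,0],[0,-0.003,0,0,0,0]]]' >/dev/null; python3 chk.py || exit
python3 -m jog '[[[0,-0.003,0,0,0,0],[0,-0.003,0,0,0,0],[0,-0.003,0,0,0,0]]]' >/dev/null; python3 chk.py || exit
python3 -m jog '[[[0,-0.003,0,0,0,0],[0,-0.003,0,0,0,0],[0,-0.003,0,0,0,0]]]' >/dev/null; python3 chk.py || exit
python3 -m jog '[[[0,-0.003,0,0,0,0],[0,-0.003,0,0,0,0]]]' >/dev/null; python3 chk.py
```

```text
y 0.04834049140631397 F [-0.3 -5.5  2.2]False
```

```bash
sed -i 's/sys.exit(\(.*\))$/sys.exit(int(\1))/' chk.py
python3 -m jog '[[[0,-0.003,0,0,0,0],[0,-0.003,0,0,0,0],[0,-0.003,0,0,0,0]]]' >/dev/null; python3 chk.py || exit
python3 -m jog '[[[0,-0.003,0,0,0,0],[0,-0.003,0,0,0,0],[0,-0.003,0,0,0,0]]]' >/dev/null; python3 chk.py || exit
python3 -m jog '[[[0,-0.003,0,0,0,0],[0,-0.003,0,0,0,0]]]' >/dev/null; python3 chk.py
```

```text
y 0.0573136654702438 F [-0.4 -5.3  1.4]
y 0.06628038464817433 F [-0.2 -5.5  3. ]
y 0.0722353079725657 F [-0.3 -5.3  2.7]
```

No lock out to about +75 mm, so the hole is on the −y side. I'll go back.

```bash
python3 -m jog '[[[0,0.004,0,0,0,0],[0,0.004,0,0,0,0],[0,0.005,0,0,0,0],[0,0.005,0,0,0,0]]]' >/dev/null; python3 chk.py || exit
python3 -m jog '[[[0,0.005,0,0,0,0],[0,0.005,0,0,0,0],[0,0.005,0,0,0,0]]]' >/dev/null; python3 chk.py || exit
python3 -m jog '[[[0,0.006,0,0,0,0],[0,0.006,0,0,0,0],[0,0.006,0,0,0,0],[0,0.006,0,0,0,0],[0,0.006,0,0,0,0],[0,0.006,0,0,0,0]]]' >/dev/null; python3 chk.py || exit
python3 -m jog '[[[0,0.006,0,0,0,0],[0,0.006,0,0,0,0],[0,0.006,0,0,0,0],[0,0.006,0,0,0,0],[0,0.006,0,0,0,0],[0,0.006,0,0,0,0],[0,0.006,0,0,0,0],[0,0.005,0,0,0,0]]]' >/dev/null; python3 chk.py
```

```text
y 0.05848774022514333 F [-0.7  6.7  0.7]
y 0.04359821433680798 F [-0.7  5.5  0.8]
y 0.007750869236583746 F [-0.   6.3  0.5]
y -0.03911688475034649 F [0.  5.9 0.2]
```

```bash
python3 -m jog '[[[0,0.004,0,0,0,0],[0,0.004,0,0,0,0]]]' >/dev/null; python3 chk.py || exit
python3 -m jog '[[[0,0.003,0,0,0,0],[0,0.003,0,0,0,0],[0,0.003,0,0,0,0]]]' >/dev/null; python3 chk.py || exit
python3 -m jog '[[[0,0.003,0,0,0,0],[0,0.003,0,0,0,0]]]' >/dev/null; python3 chk.py || exit
python3 -m jog '[[[0,0.003,0,0,0,0],[0,0.003,0,0,0,0]]]' >/dev/null; python3 chk.py || exit
python3 -m jog '[[[0,0.003,0,0,0,0],[0,0.003,0,0,0,0]]]' >/dev/null; python3 chk.py || exit
python3 -m jog '[[[0,0.003,0,0,0,0],[0,0.003,0,0,0,0]]]' >/dev/null; python3 chk.py || exit
python3 -m jog '[[[0,0.003,0,0,0,0],[0,0.003,0,0,0,0]]]' >/dev/null; python3 chk.py || exit
python3 -m jog '[[[0,0.003,0,0,0,0],[0,0.003,0,0,0,0]]]' >/dev/null; python3 chk.py
```

```text
y -0.046958898131142846 F [0.7 6.5 0.1]
y -0.05610804227852962 F [1.3 5.3 0. ]
y -0.06351116070560911 F [ 3.   4.4 -1.9]
y -0.07044122481004364 F [ 2.3  3.2 -0.8]
y -0.07619225045374738 F [0.9 8.2 1.6]
y -0.07665915291637963 F [ 1.1 19.1  5.4]
```

It locked at about −69 mm. I'll relax the push, open, lift and look.

```bash
python3 -m jog '[[[0,-0.004,0,0,0,0],[0,-0.004,0,0,0,0],[0,0,0,0,0,0]]]' 0.04; python3 -m jog '[[[0,0,-0.01,0,0,0],[0,0,-0.02,0,0,0],[0,0,-0.03,0,0,0],[0,0,-0.04,0,0,0],[0,0,0,0,0,0]]]' 0.04
python3 - <<'E'
from h import *
f,K,M=cam('wrist'); np.savez('w2',K=K,M=M)
g=cam('side')[0][200:350,220:400]
save('w2',np.hstack([f[:300],cv2.resize(g,(240,300))]),1)
E
```

```text
clock: 10.55
tool_pos: [0.5055, -0.0751, 0.1406]
eef_rot: [0.999, 0.045, -0.0, 0.001]
contact_force: [0.3, 0.1, 0.4]
opening: 0.45
finger_force: 0.0
clock: 11.18
tool_pos: [0.508, -0.0752, 0.2439]
eef_rot: [0.999, 0.045, 0.003, 0.001]
contact_force: [-0.4, -1.7, -0.6]
opening: 0.453
finger_force: 0.0
```

View pics/w2.png

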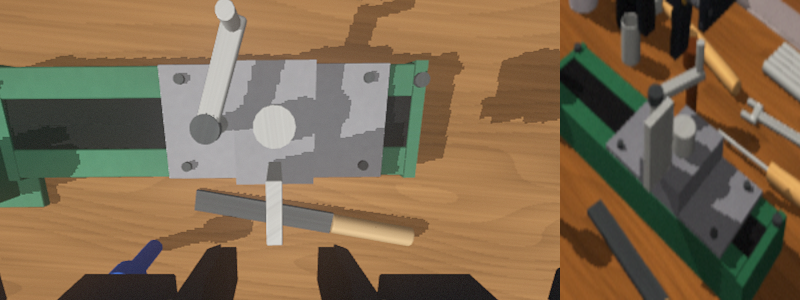

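The wrist view shows the head at (274,126), now about 42 px wide (48 before). The pivot is at (205,128), the stub at (225,10), and the side inset shows the head low on the saddle.

Run:
```python
from h import *
d=np.load('w2.npz');K,M=d['K'],d['M'];s=get_state();T=R.from_quat(s['eef_rot']).as_matrix();p=np.array(s['tool_pos'])
f=cam('wrist')[0]; print('cam z',M[2,3],'f',K[0,0]); print('expected px up/down',[K[0,0]*.036/(M[2,3]-z) for z in(.135,.111)])
g=f[124:128,235:310].mean(0).mean(1).astype(int); print(g)
for k,u,v,z in [('headup',274,126,.135),('headdn',274,126,.111),('piv',205,128,.124),('stub',225,10,.16),('p1',274,178,.165),('p2',274,244,.165)]:
    q=at_z(K,M,u,v,z); print(k,q.round(4),'tool',(T.T@(q-p)).round(4))
```

```text
cam z 0.3901993774561685 f 326.66413666288133
expected px up/down [np.float64(46.08126021735119), np.float64(42.12011153824981)]
[127 127 127 126 127 126 133 138 138 138 138 138 139 138 139 139 146 151
 157 188 203 200 199 199 198 198 198 199 199 200 202 199 196 195 198 200
 199 197 197 198 198 197 196 199 199 199 198 198 199 202 202 199 198 198
 199 200 198 198 199 201 201 190 152 121 123 123 123 123 124 124 124 124
 124 125 124]
headup [ 0.567  -0.0673  0.135 ] tool [ 0.0613 -0.0017  0.1062]
headdn [ 0.5653 -0.0672  0.111 ] tool [ 0.0596 -0.0019  0.1302]
piv [ 0.5597 -0.0126  0.124 ] tool [ 0.059  -0.0568  0.1172]
stub [ 0.6364 -0.0307  0.16  ] tool [ 0.1337 -0.0319  0.0812]
p1 [ 0.5334 -0.0704  0.165 ] tool [ 0.0275 -0.0016  0.0762]
p2 [ 0.4829 -0.0748  0.165 ] tool [-0.0231 -0.0018  0.0761]
```

The head is 42.5 px wide (expected 42.1 dropped, 46.1 up), so the pin is down. Next I'll straddle the keeper stub.

```bash
python3 -m jog '[[[0.034,-0.008,0,0,0,0],[0.034,-0.008,0,0,0,0],[0.033,-0.008,0,0,0,0],[0.033,-0.008,0,0,0,0],[0,0,0,0,0,0],[0,0,0,0,0,0]]]' 0.045
python3 -m jog '[[[0,0,0.025,0,0,0],[0,0,0.03,0,0,0],[0,0,0.03,0,0,0],[0,0,0.022,0,0,0],[0,0,0,0,0,0]]]'
python3 -m jog '[[[0,0,0,0,0,0],[0,0,0,0,0,0],[0,0,0,0,0,0]]]' 0.021 10
python3 - <<'E'
from h import *
print(np.round(get_state()['q'],2))
g=cam('side')[0][160:310,220:400]; f=cam('scene')[0][120:270,170:350]; save('k1',np.hstack([g,f]),2.2)
P=np.array([.059,-.0568]); 
C=lambda t:P+.08*np.array([np.cos(t),np.sin(t)])
th=np.linspace(.32,1.58,13); ph=np.linspace(0,.9,13)
for i in range(12):
    d=C(th[i+1])-C(th[i]); c,s=np.cos(ph[i]),np.sin(ph[i]); print(np.round([c*d[0]+s*d[1],-s*d[0]+c*d[1],.075],4))
E
```

```text
clock: 12.08
tool_pos: [0.6352, -0.0308, 0.2395]
eef_rot: [0.999, 0.045, -0.002, 0.0]
contact_force: [-0.1, -0.8, -0.4]
opening: 0.507
finger_force: 0.0
clock: 12.7
tool_pos: [0.6342, -0.0309, 0.1321]
eef_rot: [0.999, 0.045, -0.003, 0.0]
contact_force: [-0.3, 0.2, -0.5]
opening: 0.512
finger_force: 0.0
clock: 13.08
tool_pos: [0.6372, -0.0303, 0.1346]
eef_rot: [0.999, 0.045, 0.001, 0.0]
contact_force: [-0.6, 0.2, 0.3]
opening: 0.241
finger_force: 0.0
[-0.13  0.84  0.19  1.63 -0.22  0.69 -1.31]
[-0.0031  0.0078  0.075 ]
[-0.0033  0.0077  0.075 ]
[-0.0035  0.0076  0.075 ]
[-0.0037  0.0075  0.075 ]
[-0.004   0.0074  0.075 ]
[-0.0042  0.0073  0.075 ]
[-0.0044  0.0071  0.075 ]
[-0.0046  0.007   0.075 ]
[-0.0048  0.0069  0.075 ]
[-0.005   0.0067  0.075 ]
[-0.0052  0.0066  0.075 ]
[-0.0054  0.0064  0.075 ]
```

View pics/k1.png

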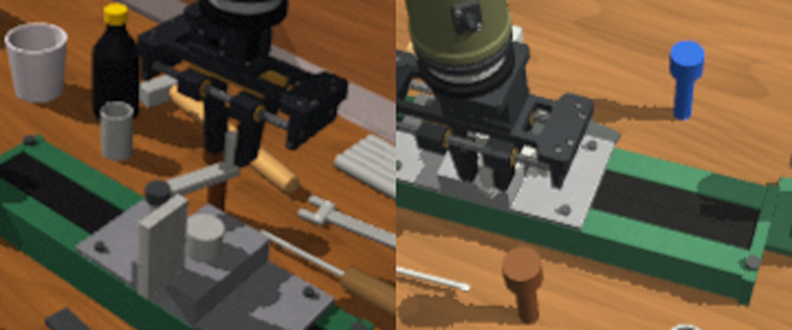

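In the right half (scene view) the stub stands between the fingers at (490,165). In the left half the head sits down on the saddle at (205,230). Now I'll swing in two halves.

```bash
python3 -m jog '[[[-0.003,0.008,0,0,0,0.075],[-0.003,0.008,0,0,0,0.075],[-0.0035,0.0075,0,0,0,0.075],[-0.0035,0.0075,0,0,0,0.075],[-0.004,0.0075,0,0,0,0.075],[-0.004,0.0075,0,0,0,0.075]]]'; python3 chk.py || exit
python3 -m jog '[[[-0.0045,0.007,0,0,0,0.075],[-0.0045,0.007,0,0,0,0.075],[-0.005,0.007,0,0,0,0.075]]]'; python3 chk.py || exit
python3 -m jog '[[[-0.005,0.0065,0,0,0,0.075],[-0.005,0.0065,0,0,0,0.075],[-0.0055,0.0065,0,0,0,0.075],[0,0,0,0,0,0]]]'; python3 chk.py
```

```text
clock: 13.92
tool_pos: [0.6123, -0.0731, 0.134]
eef_rot: [0.984, -0.18, 0.001, -0.0]
contact_force: [1.1, 0.6, -0.5]
opening: 0.242
finger_force: 0.5
y -0.07307877311951175 F [ 1.1  0.6 -0.5]
clock: 14.3
tool_pos: [0.591, -0.0863, 0.1341]
eef_rot: [0.957, -0.289, 0.001, -0.0]
contact_force: [1.4, 1.5, -0.2]
opening: 0.241
finger_force: 0.4
y -0.08633238045207746 F [ 1.4  1.5 -0.2]
clock: 14.8
tool_pos: [0.5659, -0.0923, 0.134]
eef_rot: [0.919, -0.393, -0.0, 0.0]
contact_force: [-0.0, -0.3, -0.2]
opening: 0.244
finger_force: 0.0
y -0.09231920621648966 F [-0.  -0.3 -0.2]
```

At about 1.55 rad, less the play. I'll nudge a bit more toward the end stop, back off, open and lift.

```bash
python3 -m jog '[[[-0.002,0.0025,0,0,0,0],[-0.002,0.0025,0,0,0,0],[0,0,0,0,0,0]]]'; python3 chk.py
python3 -m jog '[[[0.0015,-0.002,0,0,0,0],[0.0015,-0.002,0,0,0,0],[0,0,0,0,0,0],[0,0,0,0,0,0]]]' 0.036 >/dev/null
python3 -m jog '[[[0,0,-0.02,0,0,0],[0,0,-0.03,0,0,0],[0,0,-0.04,0,0,0],[0,0,-0.04,0,0,0],[0.04,0,-0.02,0,0,0],[0.04,0,0,0,0,0],[0.04,0,0,0,0,0],[0,0,0,0,0,0]]]'
python3 - <<'E'
from h import *
g=cam('side')[0][180:330,220:400]; f=cam('scene')[0][120:270,170:350]; save('k2',np.hstack([g,f]),2.2)
E
```

```text
clock: 15.18
tool_pos: [0.561, -0.0926, 0.134]
eef_rot: [0.919, -0.393, 0.001, -0.001]
contact_force: [2.9, 0.7, -0.9]
opening: 0.242
finger_force: 1.5
y -0.09261751381808447 F [ 2.9  0.7 -0.9]
clock: 16.68
tool_pos: [0.6479, -0.1821, 0.2832]
eef_rot: [0.919, -0.395, 0.0, 0.001]
contact_force: [0.2, 0.2, -0.2]
opening: 0.405
finger_force: 0.0
```

View pics/k2.png

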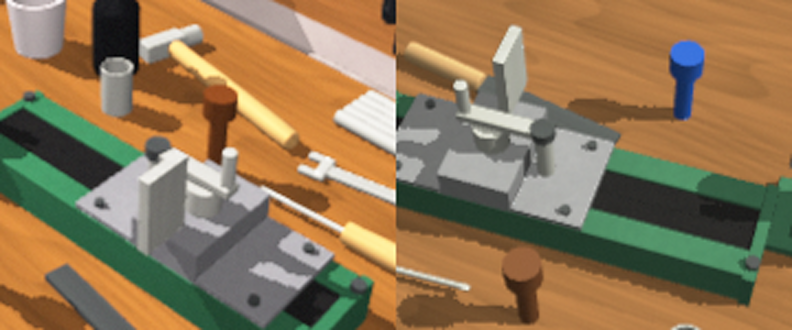

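The arm lies across the pin head, with the stub at (460,86) and the pivot at (543,131) in the right half. Checking the angle numerically.

Run:
```python
from h import *
d=np.load('scene0.npz');K,M=d['K'],d['M']
s=at_z(K,M,170+(460-396)/2.2,120+85/2.2,.160);p=at_z(K,M,170+(543-396)/2.2,120+129/2.2,.124)
v=(s-p)[:2]; print(s,p,np.linalg.norm(v),'keeper',.093-np.arctan2(v[1],v[0]))
```

```text
[ 0.56553692 -0.08917239  0.16      ] [ 0.55736704 -0.0091538   0.124     ] 0.08043458516634146 keeper 1.5620490756976746
```

```bash
python3 -c "
from plant import *
print(finish_job())"
```

```text
the job is handed in; nothing more can be done
None
```

The job is handed in: the pin dropped into the hole with the saddle at about −69 mm, and the keeper arm lies across its head at about 1.56 rad; the robot is clear, and no bystander was knowingly touched, though the bystanders were not re-measured at the end.

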